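# Mark the knob hole, then hold the glue press at its third notch

## Task

Two knobs are being fitted to a bedside drawer front. Pick up the wooden mallet and with its head drive the sprung punch down flush with its collar to mark the hole, then stand the mallet back upright on its striking face on the bare table and let go of it. Then, with the empty gripper, press the lever of the glue press down past its first two notches to the third and finish holding it there against its return spring; leave everything else where it is.

Things in the scene. Friction and masses are not known exactly. Their poses are not given: they have to be found in the camera images.
- front: drawer front, a brown wooden board 200 x 360 x 18 mm lying fixed on the table; origin at the centre of its underside, x across its 200 mm, y along its 360 mm. The punch guide and the glue press are fixed on it near its two ends, about 200 mm apart; which is at which end varies.
- punch_base: punch guide, fixed: a 60 x 60 mm steel foot with a post and a round collar of 42 mm outer diameter on top. Origin at the centre of its underside, on the board (18 mm above the table), z up. The collar's top is 68 mm above this origin.
- punch (a joint): how far the sprung punch is pushed down, m: 0 = up, its head 12 mm proud of the collar; 0.012 = flush with the collar, also its stop. The spring takes 2.5 N at the start and 5.5 N when flush, and lifts the punch again when released.
- punch_top (a point): centre of the top of the punch's head, a vertical steel disc of 25 mm diameter in the middle of the collar; 80 mm above the punch guide's origin when up. It moves with the punch.
- mallet: pale wooden mallet, about 0.24 kg, standing on the table on its striking face: head a block 44 x 44 mm and 76 mm tall. Origin at the centre of the lower (striking) face, z up through the head; the handle runs level along its own -x from the head's side (x = -22 mm) to x = -132 mm, is 18 mm wide in y and 24 mm tall, its centreline 40 mm above the origin.
- mallet_grip (a point): point on the mallet handle's centreline, 60 mm from the head's middle (mallet frame x = -60, z = 40 mm): a good place to grasp it from above across its 18 mm width.
- press_base: glue press, fixed on the board. Origin on the board (18 mm above the table), z up. A horizontal hinge pin along its y lies at x = +60 mm, z = 85 mm, carried by two grey posts; from it a steel lever reaches towards -x over a fixed dark knob (36 mm tall, at x = -17 mm) and ends in a black paddle. Beside the lever a notched aluminium dial of 43 mm radius on the same hinge runs past a sprung ball.
- lever (a joint): angle the press lever is pushed down, rad: 0 = up, rising 0.42 rad above level towards its paddle; level at 0.42. The dial's three notches lie at 0.2, 0.4 and 0.6, each behind a ridge felt as a click (at 0.1, 0.3, 0.5); end stop 0.66. The notches do not keep it: released, it springs back to 0. At the paddle it takes about 3 N at first, 5 to 7 N over the last ridges, 4 to 6 N in the third notch.
- lever_pad (a point): centre of the top of the paddle (46 mm wide across the lever, 42 mm along it, 10 mm thick), 140 mm from the hinge pin and 6 mm above the lever's centreline. It moves with the lever: about 148 mm above the press's origin at 0, 66 mm at the third notch. Free above and on three sides: press it from above with closed fingers.
- spare_knob: bystander: dark drawer knob, 34 mm diameter, 36 mm tall, standing on the board between punch and press; origin under its centre.
- spare_knob2: bystander: a second spare knob like the first, also standing on the board between punch and press, farther from the robot.
- glue: bystander: white glue bottle, 40 mm diameter, 120 mm tall, on the table; origin under its centre.
- owl: bystander: pale green ceramic owl, 90 mm diameter, 142 mm tall; origin under its centre.
- screwdriver: bystander: screwdriver with black handle, 200 mm long, 26 mm thick, lying on the table along its x; origin under its middle.
- tape: bystander: grey tape measure, 60 x 35 x 55 mm; origin under its centre.
Not all that is in view belongs to the job. What is shaped like the mallet but yellow is not meant.

How it is judged (in metres and radians):
On the way, in this order (a step that is already met when the one before it is completed fails the run):
1. the punch is driven down flush (at least 9 mm of its 12 mm) by the mallet held in the gripper (value of joint punch above 0.009 m and contact force between mallet and punch_base above 1 N and contact force between the fingers and mallet above 1 N).
2. the mallet stands upright on its striking face on the table, let go (height (world z) of mallet below 0.008 m and angle between mallet's own z axis and vertical below 0.12 rad and linear speed of mallet below 0.03 m/s and contact force between the fingers and mallet below 0.2 N), for 0.2 s.
3. the robot presses the lever to the third notch (value of joint lever above 0.55 rad and contact force between any of the fingers, the arm and press_base above 1.5 N), for 0.3 s.
At the end, for the whole second after the job is handed in: The lever is held at the third notch (joint at least 0.55 rad) by the robot pressing on it with more than 1.5 N; the mallet stands on its striking face on the table (origin below 8 mm, tilt under 0.12 rad), at rest and not touched by the gripper (all of step 2 and all of step 3); the arm keeps its last pose, push and grip.
It fails at once if a bystander was moved by more than 30 mm (distance of any of spare_knob, spare_knob2, glue, owl, screwdriver, tape from where it was at the start of the episode above 0.03 m).
It also fails if it takes over 58 s, if anything falls off the work surface, if the arm or the gripper's body presses on something with over 40 N, if the wrist force passes 120 N, or if a joint passes its speed limit or range.

## Robot

A 7-joint arm with a two-finger parallel gripper is mounted at the origin on the work surface. World frame = base frame: x ahead of the robot, y to its left, z up, the work surface at z = 0. Lengths are in m, angles in degrees, forces in N, time in s.
With the tool pointing down it reaches from about 0.425 to 0.8 m from the base axis. Payload 8.3 kg.
Tool frame: the origin (TCP) lies between the finger pads; the fingertips stand r.nose_length ahead of it and the grasp point (between the pads) lies 8 mm behind it (r.nose_length is the distance from the TCP to the fingertips, in m); z points along the fingers, y is the line along which they close (so a half turn about z gives the same grasp; the last joint's range is limited). The gripper opens to 85 mm and grips with 20 to 120 N. Pads are 22 mm wide; open, the fingers measure 114 mm over their backs; the gripper's body (76 mm by 85 mm) begins 54 mm behind the grasp point. The pads swing forward as they close: fully open they stand 13 mm farther back than shut.
Start: joints at [-69.437, 21.967, 0.94, 78.501, -0.361, 79.538, -2.664], TCP at [0.256, 0.57, 0.242] pointing down, gripper open.
Joint ranges: [-169.22, 169.22], [-14.56, 117.87], [-87.37, 89.26], [10.42, 133.3], [-82.24, 262.24], [0.94, 117.77], [-172.7, 172.7]. Speed limits (degrees/s): [136.94, 136.94, 172.46, 172.46, 180, 180, 180].

## Interface

Orientations are given as [roll, pitch, yaw] about the fixed x, y, z axes, in that order (R = Rz(yaw) Ry(pitch) Rx(roll)).
In Python, from station import r gives the robot as it stands.
- The arm moves only by the tool jog_arm, never from a script. Its argument "steps" is one flat list of numbers, 7 for each row, row after row: the turn, a rotation vector about the tool's x, y, z in degrees, then the shift along the tool's x, y, z in mm, then the finger opening in mm, from 0 to 85.4. In form: [wx, wy, wz, dx, dy, dz, jaw, wx, wy, wz, dx, dy, dz, jaw, ...]. A call has 1 to 20 rows; each row shifts and turns the commanded pose from where the row before left it, along the tool's axes as they then stand; what a row does not reach is not made up. A row lasts 1/8 s, in which the tool goes at most 62.5 mm and 10.7 degrees, less where a joint would pass 70% of its speed; a pose out of reach is approached as far as the arm can. A call is refused whole if a number of a shift passes 62.5 or a number of a turn 10.7, either way. A call with a gripper value outside its range is refused whole. The fingers move at their own pace and stop on an object; "squeeze" is the grip in N (left out, the last holds). Time passes only in rows, so rows that do not move let the fingers close. It gives the time, the measured TCP pose, the force, the opening and the grip force at its end, in the units of the state.
- r.state(): the state, without advancing time (a new reading comes with each control period).
- r.grab_frame(name): name is "scene" or "top" or "wrist"; returns the picture (400x640x3 uint8, blue, green, red); there is no depth.
- r.calibration(name): a dict with "fx", "fy", "cx", "cy" (pixels), "R" (3x3) and "t" (3): a world point X has camera coordinates R X + t; the wrist camera has in their place "mount" (4x4, takes a point from camera to tool coordinates, whose origin is the TCP and whose axes are the flange's). Camera axes: x right, y down, z forward; pixel columns grow to the right and rows downward; lengths in m; the calibration is good to about 2 mm. A picture is of the moment at which its call begins: read the wrist's pose just before it. calibration takes no time and is no camera call.
- r.hand_in(): hands the job in; it is judged then, once.
The state is a dict: "time_s": time; "q": joint angles; "qvel": joint speeds; "joint_efforts": joint torques, N m; "position": TCP position; "tool_rot": TCP orientation; "contact_force": force on the tool from outside, world axes, zero at the start; "ft_torque": the same for the moment, N m; "width": opening from 0.0 (shut) to 1.0 (fully open); "gripper_force": force on a finger pad.
Only numpy, scipy, OpenCV 4.12 (cv2) and the standard library are available. Lean on these libraries where they do the work, as an engineer would, in place of code of your own. Each camera call takes 0.05 s, during which the arm holds its last target. There are 200 camera calls.

## Working session

There is one attempt and no reset: what is moved stays moved. The work goes in short steps, Python scripts to look and compute and a tool call to move; the robot and the scene stay as the last step left them, time stands still between calls to the robot, and variables do not carry over. Pictures are saved under pics/ and viewed, at most 10 in all, crops included, and the job is handed in when it is done.

Besides the shell and the picture viewer there is one more tool, called after "Emit:" by a JSON object that holds its "api" and its "payload". jog_arm: Moves the arm, as the interface text tells. Its arguments: {"type":"object","properties":{"steps":{"type":"array","items":{"type":"number"}},"squeeze":{"type":"number"}},"required":["steps"]}

```bash
mkdir -p pics
cat > h.py <<'E'
import numpy as np,cv2
from station import r
def ray(name,u,v):
    c=r.calibration(name);R=np.array(c["R"]);t=np.array(c["t"])
    d=R.T@np.array([(u-c["cx"])/c["fx"],(v-c["cy"])/c["fy"],1]);return -R.T@t,d
def plane(name,u,v,z):
    o,d=ray(name,u,v);return o+d*(z-o[2])/d[2]
def proj(name,X):
    c=r.calibration(name);p=np.array(c["R"])@np.array(X)+np.array(c["t"]);return c["fx"]*p[0]/p[2]+c["cx"],c["fy"]*p[1]/p[2]+c["cy"]
def tri(n1,p1,n2,p2):
    o1,d1=ray(n1,*p1);o2,d2=ray(n2,*p2)
    s=np.linalg.lstsq(np.c_[d1,-d2],o2-o1,rcond=None)[0];a=o1+d1*s[0];b=o2+d2*s[1];return (a+b)/2,np.linalg.norm(a-b)
E
python3 - <<'E'
from h import *
for n in("scene","top"):
    cv2.imwrite(f"pics/{n}0.png",r.grab_frame(n))
    c=r.calibration(n);print(n,c["fx"],(-np.array(c["R"]).T@np.array(c["t"])).round(3),np.array(c["R"]).round(2).tolist())
s=r.state();print(s["tool_rot"],s["position"],s["time_s"],r.nose_length)
print(np.array(r.calibration("wrist")["mount"]).round(3))
E
```

```text
scene 507.82771966099506 [ 0.938 -0.545  1.263] [[0.84, 0.54, -0.01], [0.46, -0.71, -0.54], [-0.3, 0.45, -0.84]]
top 390.727758945509 [0.475 0.037 1.142] [[-0.02, -1.0, -0.01], [-1.0, 0.02, -0.09], [0.09, 0.0, -1.0]]
[-1.79897103e+02  6.41686749e-04  1.55836857e+02] [0.25564564 0.5698435  0.24136058] 0.1 0.011
[[ 0.001 -0.951 -0.311  0.079]
 [ 1.     0.     0.001 -0.001]
 [-0.001 -0.311  0.951 -0.133]
 [ 0.     0.     0.     1.   ]]
```

View pics/scene0.png

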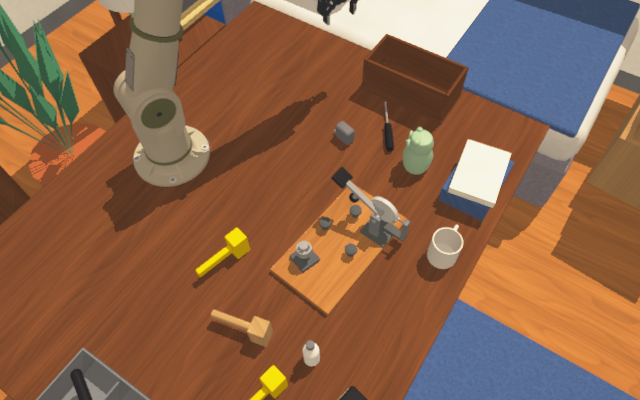

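View pics/top0.png

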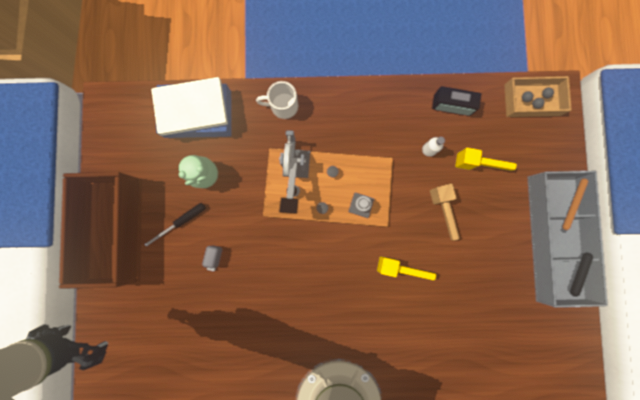

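In the top view three things are mallet-shaped: yellow at (389,267), yellow at (468,158) and pale wood with its head at (445,193). The pale wooden one fits the description, and it appears at (260,331) in the scene view. The punch guide is at top (363,204). The press is at top (291,165), with its paddle at (289,205). I'll confirm the mallet in one enlarged crop and measure.

Run:
```python
from h import *
t=cv2.imread("pics/top0.png");s=cv2.imread("pics/scene0.png")
a=cv2.resize(t[120:250,255:475],None,fx=3.0,fy=3.0,interpolation=cv2.INTER_CUBIC)[:300+90]
A=cv2.resize(t[125:250,260:470],(504,300),interpolation=cv2.INTER_CUBIC)
B=cv2.resize(s[160:360,200:420],(330,300),interpolation=cv2.INTER_CUBIC)
C=cv2.resize(t[180:245,425:465],(185,300),interpolation=cv2.INTER_CUBIC)
D=cv2.resize(s[300:350,205:280],(450,300),interpolation=cv2.INTER_CUBIC)
m=np.zeros((600,800,3),np.uint8);m[:300,:504]=A;m[300:,:330]=B;m[:300,510:695]=C;m[300:,340:790]=D
cv2.imwrite("pics/m.png",m)
hsv=cv2.cvtColor(t,cv2.COLOR_BGR2HSV)
print(hsv[195,440],hsv[230,455],hsv[250,440], hsv[205,330],t[204,363])
```

```text
[ 17 134 229] [ 16 138 220] [ 11 169 142] [ 14 168 153] [187 197 204]
```

View pics/m.png

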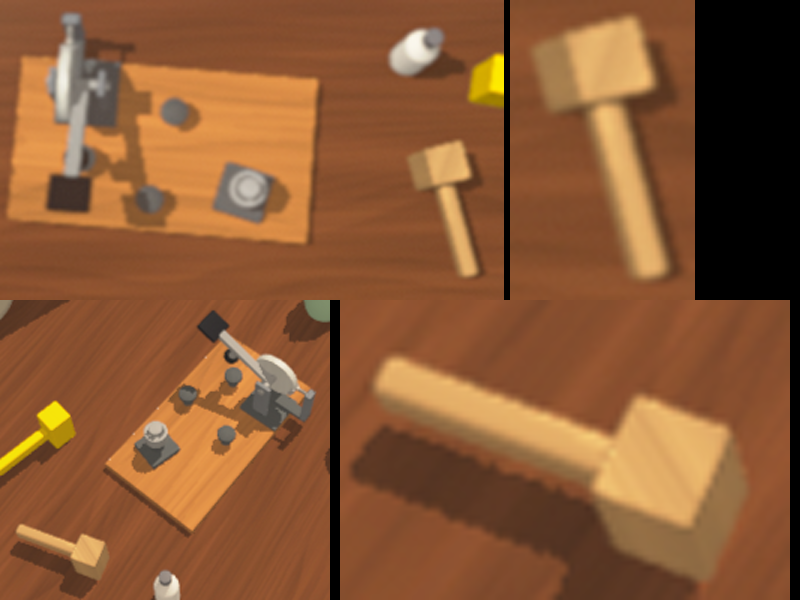

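The crop confirms the mallet: pale wood, square head on its striking face, handle level. Its head top is centred at top (447.5,193.4) and scene (259,327). The punch head is at top (364,203) and the paddle at top (289,205).

Run:
```python
from h import *
f=lambda *a:print(a[0],*[np.round(x,4) for x in a[1:]])
f("head",plane("top",447.5,193.4,.076),plane("scene",259.2,326.7,.076),*tri("top",(447.5,193.4),"scene",(259.2,326.7)))
e=plane("top",455.8,239.2,.052);s=plane("top",445.6,202.8,.052);f("handle",s,e,np.degrees(np.arctan2(*(s-e)[[1,0]])),np.linalg.norm(s-e))
c=[plane("top",425+(u-510)/4.625,180+v/4.615,.076) for u,v in((568,42),(637,17),(655,85),(595,104))]
for i in range(4):
    d=c[(i+1)%4]-c[i];f("edge",np.linalg.norm(d),np.degrees(np.arctan2(d[1],d[0]))%90)
f("punch",plane("top",363.7,202.9,.098),plane("scene",303.3,245.5,.098),*tri("top",(363.7,202.9),"scene",(303.3,245.5)))
f("pad",plane("top",289.2,205.4,.166),plane("scene",342,176.7,.166),*tri("top",(289.2,205.4),"scene",(342,176.7)))
f("knob",plane("top",322,208,.054),plane("top",333,171,.054));f("glue",plane("top",432,147,.06))
f("board",*[plane("top",260+u/2.4,125+v/2.4,.018) for u,v in((22,57),(319,80),(307,243),(8,217))])
```

```text
head [ 0.5768 -0.3097  0.076 ] [ 0.5847 -0.3056  0.076 ] [ 0.5804 -0.3077  0.0738] 0.0088
handle [ 0.5529 -0.3109  0.052 ] [ 0.4512 -0.3341  0.052 ] 12.8626 0.1042
edge 0.0438 18.6837
edge 0.0416 11.8508
edge 0.0374 16.3137
edge 0.0398 20.8202
punch [ 0.554  -0.0774  0.098 ] [ 0.5579 -0.0777  0.098 ] [ 0.5555 -0.077   0.094 ] 0.0029
pad [0.5466 0.1167 0.166 ] [0.5514 0.1178 0.166 ] [0.5486 0.1183 0.1626] 0.0044
knob [0.5456 0.0343 0.054 ] [0.6491 0.0012 0.054 ]
glue [ 0.7101 -0.278   0.06  ]
board [0.7247 0.1848 0.018 ] [ 0.6883 -0.1752  0.018 ] [ 0.4915 -0.1535  0.018 ] [0.5302 0.2036 0.018 ]
```

Emit:
{"api": "jog_arm", "payload": {"steps": [0, 0, 0, -39.4, -29.2, -4, 85, 0, 0, 0, -39.4, -29.2, -4, 85, 0, 0, 0, -39.4, -29.2, -4, 85, 0, 0, 0, -39.4, -29.2, -4, 85, 0, 0, 0, -39.4, -29.2, -4, 85, 0, 0, 0, -39.4, -29.2, -4, 85, 0, 0, 0, -39.4, -29.2, -4, 85, 0, 0, 0, -39.4, -29.2, -4, 85, 0, 0, 0, -39.4, -29.2, -4, 85, 0, 0, 0, -39.4, -29.2, -4, 85, 0, 0, 0, -39.4, -29.2, -4, 85, 0, 0, 0, -19.1, -42.6, 0, 85, 0, 0, 0, -19.1, -42.6, 0, 85, 0, 0, 0, -19.1, -42.6, 0, 85, 0, 0, 0, -19.1, -42.6, 0, 85, 0, 0, 0, -19.1, -42.6, 0, 85, 0, 0, 0, -19.1, -42.6, 0, 85, 0, 0, 0, -19.1, -42.6, 0, 85, 0, 0, 0, -19.1, -42.6, 0, 85, 0, 0, 0, -19.1, -42.6, 0, 85], "squeeze": 100}}

```text
time_s: 2.6
position: [0.5195, -0.3215, 0.2859]
tool_rot: [180.0, -0.0, 155.9]
contact_force: [0.8, 0.0, 0.0]
width: 0.996
gripper_force: 0.0
```

Emit:
{"api": "jog_arm", "payload": {"steps": [0, 0, 10, 0, 0, 0, 60, 0, 0, 10, 0, 0, 0, 60, 0, 0, 10, 0, 0, 0, 60, 0, 0, 10, 0, 0, 0, 60, 0, 0, 10, 0, 0, 0, 60, 0, 0, 10, 0, 0, 0, 60, 0, 0, 10, 0, 0, 0, 60, 0, 0, 10, 0, 0, 0, 60, 0, 0, 10, 0, 0, 0, 60, 0, 0, 10, 0, 0, 0, 60, 0, 0, 10, 0, 0, 0, 60, 0, 0, 10, 0, 0, 0, 60, 0, 0, 10, 0, 0, 0, 60, 0, 0, 10, 0, 0, 0, 60]}}

```text
time_s: 4.35
position: [0.5196, -0.3201, 0.2858]
tool_rot: [-180.0, 0.0, 15.5]
contact_force: [0.1, -0.7, -0.1]
width: 0.705
gripper_force: 0.0
```

```bash
cat >> h.py <<'E'
from scipy.spatial.transform import Rotation as Ro
def wray(u,v,s):
    c=r.calibration("wrist");M=np.array(c["mount"]);R=Ro.from_euler("xyz",s["tool_rot"],degrees=True).as_matrix()
    d=R@M[:3,:3]@np.array([(u-c["cx"])/c["fx"],(v-c["cy"])/c["fy"],1]);return np.array(s["position"])+R@M[:3,3],d
def wplane(u,v,z,s):
    o,d=wray(u,v,s);return o+d*(z-o[2])/d[2]
E
python3 - <<'E'
from h import *
import json
s=r.state();im=r.grab_frame("wrist");cv2.imwrite("pics/w1.png",im)
json.dump({k:np.array(s[k]).tolist() for k in("position","tool_rot")},open("w1.json","w"))
hsv=cv2.cvtColor(im,cv2.COLOR_BGR2HSV)
m=cv2.inRange(hsv,(12,80,175),(24,165,255));cn=sorted(cv2.findContours(m,0,2)[0],key=cv2.contourArea)[-3:]
for c in cn:print(cv2.contourArea(c),cv2.boundingRect(c))
E
```

```text
1035.0 (310, 136, 18, 84)
1591.0 (302, 93, 43, 43)
19439.0 (26, 0, 201, 146)
```

View pics/w1.png

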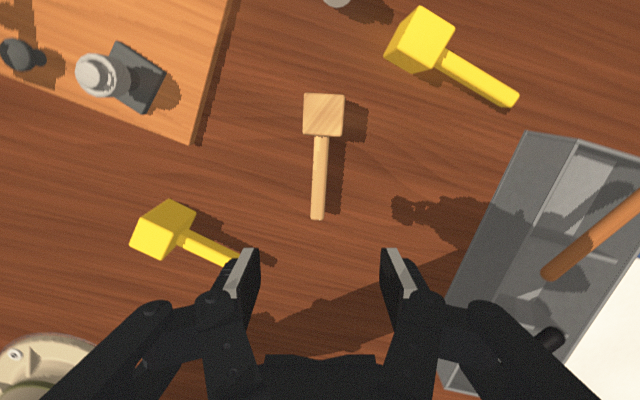

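The wrist view shows the pale mallet ahead of the jaws: head top centred at (323,115), handle from (320,137) to (317,219). The punch head is at (97,74).

Run:
```python
from h import *
import json
s=json.load(open("w1.json"))
h=wplane(323.5,114.5,.076,s);a=wplane(320.5,138,.052,s);b=wplane(317.5,219,.052,s)
y=np.arctan2(*(a-b)[[1,0]]);print(h,a,b,np.degrees(y),np.linalg.norm(a-b))
print("handle end->head",np.linalg.norm((h-b)[:2]))
print("punch",wplane(97,74,.098,s))
for k in(.132,.022): print("from ends",(b if k>.1 else a)[:2]+k*np.array([np.cos(y),np.sin(y)]))
```

```text
[ 0.58040475 -0.30834902  0.076     ] [ 0.55273579 -0.31279895  0.052     ] [ 0.45346801 -0.33655378  0.052     ] 13.45783136703859 0.10207048497917821
handle end->head 0.1300324738705573
punch [ 0.55924647 -0.0873625   0.098     ]
from ends [ 0.58184348 -0.30583346]
from ends [ 0.5741317 -0.3076789]
```

Emit:
{"api": "jog_arm", "payload": {"steps": [0, 0, 1.8, 1.6, 2, 0, 60, 0, 0, 0, 0, 0, 40, 60, 0, 0, 0, 0, 0, 40, 60, 0, 0, 0, 0, 0, 40, 60, 0, 0, 0, 0, 0, 40, 60, 0, 0, 0, 0, 0, 40, 60, 0, 0, 0, 0, 0, 35, 60, 0, 0, 0, 0, 0, 19, 60, 0, 0, 0, 0, 0, 0, 60], "squeeze": 100}}

```text
time_s: 5.52
position: [0.5212, -0.3216, 0.0314]
tool_rot: [-179.9, 0.1, 14.1]
contact_force: [-0.0, -0.1, 0.3]
width: 0.703
gripper_force: 0.0
```

Emit:
{"api": "jog_arm", "payload": {"steps": [0, 0, 0, 0, 0, 0, 30, 0, 0, 0, 0, 0, 0, 20, 0, 0, 0, 0, 0, 0, 10, 0, 0, 0, 0, 0, 0, 5, 0, 0, 0, 0, 0, 0, 5]}}

```text
time_s: 6.15
position: [0.5224, -0.3222, 0.0337]
tool_rot: [179.9, -0.1, 14.0]
contact_force: [-1.0, 1.2, 5.8]
width: 0.19
gripper_force: 97.2
```

Emit:
{"api": "jog_arm", "payload": {"steps": [0, 0, 0, 0, 0, -10, 5, 0, 0, 0, 0, 0, -30, 5, 0, 0, 0, 0, 0, -30, 5, 0, 0, 0, 0, 0, -30, 5, 0, 0, 0, 0, 0, -30, 5, 0, 0, 0, 2, -28, 0, 5, 0, 0, 0, 2, -28, 0, 5, 0, 0, 0, 2, -28, 0, 5, 0, 0, 0, 0, -28, 0, 5, 0, 0, 0, 0, 0, 0, 5, 0, 0, 0, 0, 0, 0, 5]}}

```text
time_s: 7.52
position: [0.5004, -0.2123, 0.1628]
tool_rot: [180.0, -0.0, 14.0]
contact_force: [-0.2, 0.0, -3.0]
width: 0.19
gripper_force: 98.0
```

Run:
```python
from h import *
import json
s=r.state();im=r.grab_frame("wrist");cv2.imwrite("pics/w2.png",im)
json.dump({k:np.array(s[k]).tolist() for k in("position","tool_rot")},open("w2.json","w"))
print(s["position"],s["tool_rot"])
```

```text
[ 0.50037419 -0.21227188  0.16277227] [ 1.79976781e+02 -2.47381981e-02  1.40303842e+01]
```

View pics/w2.png

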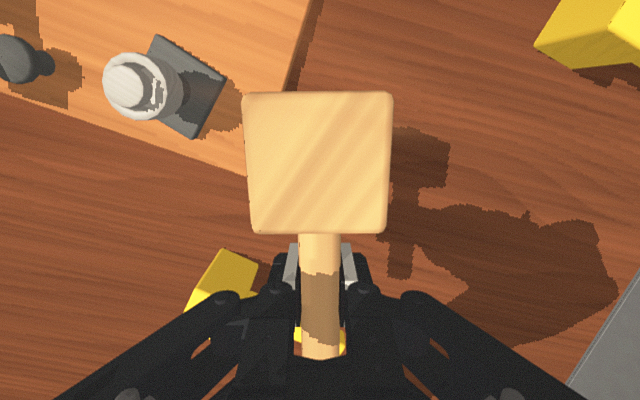

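The mallet is held straight, with its head top centred at about (318,163). The punch head disc is centred at about (127,86).

Run:
```python
from h import *
import json
s=json.load(open("w2.json"))
print("punch",wplane(127,86,.098,s), "dia",np.linalg.norm(wplane(107,86,.098,s)-wplane(148,86,.098,s)))
h=wplane(318,163,.205,s);print("head",h,h-s["position"])
im=cv2.imread("pics/w2.png");g=cv2.cvtColor(im,cv2.COLOR_BGR2GRAY)[40:140,85:200]
m=(g>185).astype(np.uint8)
for c in cv2.findContours(m,0,2)[0]:
    if cv2.contourArea(c)>150:
        e=cv2.fitEllipse(c);print(cv2.contourArea(c),e[0][0]+85,e[0][1]+40,e[1])
```

```text
punch [ 0.55583222 -0.08028033  0.098     ] dia 0.02458099265494041
head [ 0.55955505 -0.19787514  0.205     ] [0.05918086 0.01439674 0.04222773]
3277.5 133.8571662902832 85.71514892578125 (58.764854431152344, 71.01591491699219)
```

Emit:
{"api": "jog_arm", "payload": {"steps": [0, 0, 0, 5, -23, 0, 5, 0, 0, 0, 5, -23, 0, 5, 0, 0, 0, 5, -23, 0, 5, 0, 0, 0, 5, -23, 0, 5, 0, 0, 0, 5.3, -23.8, 0, 5, 0, 0, 0, 0, 0, 14, 5, 0, 0, 0, 0, 0, 13, 5, 0, 0, 0, 0, 0, 0, 5]}}

```text
time_s: 8.57
position: [0.4958, -0.0947, 0.1341]
tool_rot: [-180.0, 0.1, 13.9]
contact_force: [0.7, -0.5, -2.2]
width: 0.191
gripper_force: 98.1
```

Emit:
{"api": "jog_arm", "payload": {"steps": [0, 0, 0, 0, 0, 4, 5, 0, 0, 0, 0, 0, 4, 5, 0, 0, 0, 0, 0, 3, 5, 0, 0, 0, 0, 0, 2, 5, 0, 0, 0, 0, 0, 2, 5, 0, 0, 0, 0, 0, 0, 5, 0, 0, 0, 0, 0, 0, 5]}}

```text
time_s: 9.45
position: [0.4971, -0.0934, 0.1205]
tool_rot: [180.0, -0.0, 14.0]
contact_force: [0.5, -3.1, 1.9]
width: 0.188
gripper_force: 98.8
```

Emit:
{"api": "jog_arm", "payload": {"steps": [0, 0, 0, 0, 0, 2, 5, 0, 0, 0, 0, 0, 2, 5, 0, 0, 0, 0, 0, 0, 5, 0, 0, 0, 0, 0, 0, 5]}}

```text
time_s: 9.95
position: [0.4967, -0.0939, 0.1188]
tool_rot: [-179.9, -0.0, 14.0]
contact_force: [-19.6, 1.1, 40.4]
width: 0.193
gripper_force: 104.7
```

Emit:
{"api": "jog_arm", "payload": {"steps": [0, 0, 0, 0, 0, -5, 5, 0, 0, 0, 0, 0, -25, 5, 0, 0, 0, 0, 0, -30, 5, 0, 0, 0, -3.1, 22.7, 0, 5, 0, 0, 0, -3.1, 22.7, 0, 5, 0, 0, 0, -3.1, 22.7, 0, 5, 0, 0, 0, -3.1, 22.7, 0, 5, 0, 0, 0, -3.1, 22.7, 0, 5, 0, 0, 0, -3.1, 22.7, 0, 5, 0, 0, 0, -3.1, 22.7, 0, 5, 0, 0, 0, -3.1, 22.7, 0, 5, 0, 0, 0, -3.1, 22.7, 0, 5, 0, 0, 0, -3.1, 22.7, 0, 5, 0, 0, 0, 0, 0, 0, 5, 0, 0, 0, 0, 0, 0, 5]}}

```text
time_s: 11.82
position: [0.5219, -0.3197, 0.1754]
tool_rot: [-179.9, 0.0, 14.1]
contact_force: [-0.0, -0.0, -2.3]
width: 0.197
gripper_force: 98.1
```

Run:
```python
from h import *
im=r.grab_frame("scene");p=proj("scene",(.55,-.31,.17));u,v=map(int,p);print(p,r.state()["position"])
cr=im[max(0,v-75):v+75,max(0,u-100):u+100];w=r.grab_frame("wrist")
cv2.imwrite("pics/chk.png",np.vstack([cv2.resize(cr,(400,300)),cv2.resize(w,(400,250))]))
```

```text
(np.float64(240.7995279175516), np.float64(306.582378340057)) [ 0.52212051 -0.31951433  0.17563002]
```

View pics/chk.png

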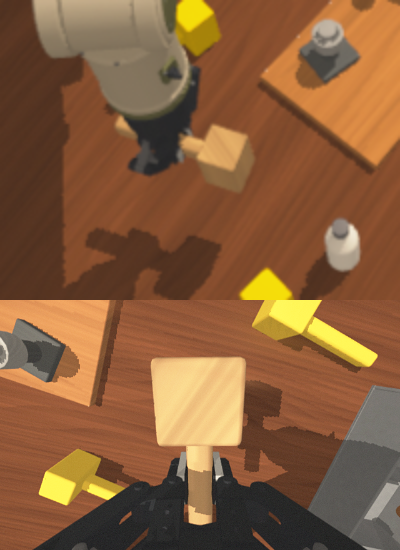

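The mallet is still level in the grip over its old spot, and the table below is bare. Lowering it now.

Emit:
{"api": "jog_arm", "payload": {"steps": [0, 0, 0, 0, 0, 35, 5, 0, 0, 0, 0, 0, 35, 5, 0, 0, 0, 0, 0, 35, 5, 0, 0, 0, 0, 0, 20, 5, 0, 0, 0, 0, 0, 9, 5, 0, 0, 0, 0, 0, 3, 5, 0, 0, 0, 0, 0, 2, 5, 0, 0, 0, 0, 0, 0, 5, 0, 0, 0, 0, 0, 0, 5]}}

```text
time_s: 13.05
position: [0.5221, -0.3213, 0.0378]
tool_rot: [180.0, -0.0, 14.0]
contact_force: [0.4, -0.9, -2.6]
width: 0.194
gripper_force: 98.2
```

Emit:
{"api": "jog_arm", "payload": {"steps": [0, 0, 0, 0, 0, 2, 5, 0, 0, 0, 0, 0, 2, 5, 0, 0, 0, 0, 0, 1, 5, 0, 0, 0, 0, 0, 0, 5, 0, 0, 0, 0, 0, 0, 5]}}

```text
time_s: 13.68
position: [0.5217, -0.3213, 0.0337]
tool_rot: [-180.0, -0.1, 14.0]
contact_force: [-6.2, 4.6, 11.3]
width: 0.195
gripper_force: 100.6
```

Emit:
{"api": "jog_arm", "payload": {"steps": [0, 0, 0, 0, 0, 0, 14, 0, 0, 0, 0, 0, 0, 14, 0, 0, 0, 0, 0, 0, 20, 0, 0, 0, 0, 0, 0, 26, 0, 0, 0, 0, 0, 0, 34, 0, 0, 0, 0, 0, 0, 45, 0, 0, 0, 0, 0, 0, 55, 0, 0, 0, 0, 0, 0, 55], "squeeze": 20}}

```text
time_s: 14.68
position: [0.5218, -0.3211, 0.0322]
tool_rot: [-180.0, 0.0, 14.0]
contact_force: [-0.4, 1.1, -0.1]
width: 0.646
gripper_force: 0.0
```

Emit:
{"api": "jog_arm", "payload": {"steps": [0, 0, 0, 0, 0, -10, 55, 0, 0, 0, 0, 0, -30, 55, 0, 0, 0, 0, 0, -50, 55, 0, 0, 0, 0, 0, -50, 55, 0, 0, 0, 0, 0, -50, 55, 0, 0, 0, 0, 0, -50, 55, 0, 0, 0, 0, 0, 0, 20, 0, 0, 0, 0, 0, 0, 0]}}

```text
time_s: 15.68
position: [0.5216, -0.321, 0.2722]
tool_rot: [-180.0, -0.0, 14.0]
contact_force: [-0.7, 0.4, -1.1]
width: 0.225
gripper_force: 0.0
```

Run:
```python
from h import *
s=r.state();print(s["position"],s["tool_rot"],s["q"])
w=r.grab_frame("wrist");t=r.grab_frame("top");sc=r.grab_frame("scene")
cv2.imwrite("pics/chk2.png",np.vstack([np.hstack([cv2.resize(w,(400,250)),cv2.resize(sc[290:390,180:340],(400,250))]),cv2.resize(t[110:235,250:450],(800,350+0))[:350]]))
```

```text
[ 0.52163678 -0.32097517  0.27219684] [-1.79980942e+02 -1.52787514e-02  1.40222355e+01] [-14.21465049  31.71074996  66.3789888   79.68909686 -28.85911001
  86.8609807  -25.66480517]
```

View pics/chk2.png

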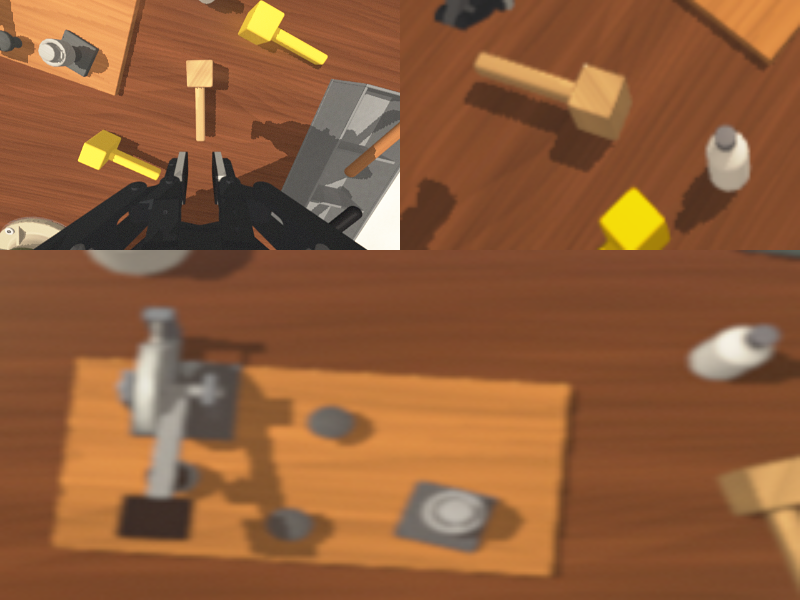

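The mallet stands upright and free at its old spot: wrist panel (200,75), scene panel (600,100). The paddle is unchanged at top panel (154,517). Fingers are closed, so I'm moving over the paddle.

Emit:
{"api": "jog_arm", "payload": {"steps": [0, 0, 0, 12.8, -42, 0, 0, 0, 0, 0, 12.8, -42, 0, 0, 0, 0, 0, 12.8, -42, 0, 0, 0, 0, 0, 12.8, -42, 0, 0, 0, 0, 0, 12.8, -42, 0, 0, 0, 0, 0, 12.8, -42, 0, 0, 0, 0, 0, 12.8, -42, 0, 0, 0, 0, 0, 12.8, -42, 0, 0, 0, 0, 0, 12.8, -42, 0, 0, 0, 0, 0, 12.8, -42, 0, 0, 0, 0, 0, 0, 0, 0, 0], "squeeze": 60}}

```text
time_s: 17.2
position: [0.5435, 0.1225, 0.2706]
tool_rot: [180.0, 0.1, 14.5]
contact_force: [0.1, -0.5, -0.3]
width: 0.001
gripper_force: 0.0
```

Run:
```python
from h import *
import json
s=r.state();print(s["position"],s["tool_rot"],np.round(s["q"],0),s["contact_force"],s["width"])
json.dump({k:np.array(s[k]).tolist() for k in("position","tool_rot")},open("w3.json","w"))
cv2.imwrite("pics/w3.png",r.grab_frame("wrist"))
```

```text
[0.54353668 0.12253297 0.27064336] [1.79974935e+02 1.47187159e-01 1.44783962e+01] [-69.  27.  75.  89. -26.  84. -69.] [ 0.07020437 -0.48609878 -0.34757819] 0.0012248904426334652
```

View pics/w3.png

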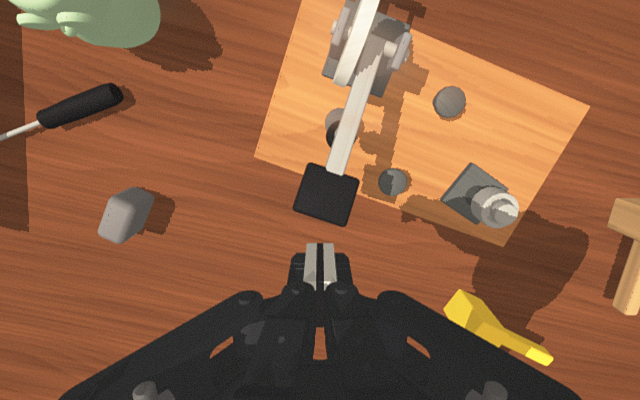

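The paddle is centred at about (327,195), just ahead of the closed fingers at (320,265).

Run:
```python
from h import *
import json
s=json.load(open("w3.json"))
print(wplane(327,195,.166,s))
P=[wplane(u,v,z,s) for u,v,z in((308,163,.174),(359,178,.174),(346,227,.158),(294,210,.158))]
for i in range(4):
    d=P[(i+1)%4]-P[i];print(np.linalg.norm(d),np.degrees(np.arctan2(d[1],d[0])))
```

```text
[0.54960163 0.11696597 0.166     ]
0.04044704962171643 -92.17124958723403
0.05068687796541108 -174.2721202718097
0.04694110997674801 85.12402967867537
0.0481596996968705 -1.9594083571435814
```

Emit:
{"api": "jog_arm", "payload": {"steps": [0, 0, 0, 2, 6, 15, 0, 0, 0, 0, 0, 0, 25, 0, 0, 0, 0, 0, 0, 25, 0, 0, 0, 0, 0, 0, 20, 0, 0, 0, 0, 0, 0, 0, 0]}}

```text
time_s: 17.88
position: [0.5466, 0.111, 0.1856]
tool_rot: [180.0, 0.2, 13.9]
contact_force: [-0.2, 0.4, 0.5]
width: 0.002
gripper_force: 0.0
```

Run:
```python
from h import *
s=r.state();print(s["position"],s["tool_rot"],np.round(s["q"],1),s["contact_force"])
```

```text
[0.5465978  0.11102681 0.18562802] [1.79992815e+02 1.65039525e-01 1.39322099e+01] [-66.2  30.3  71.   96.1 -29.5  75.4 -65.8] [-0.15941671  0.37118899  0.4764675 ]
```

Emit:
{"api": "jog_arm", "payload": {"steps": [0, 0, 0, 1, -6, 0, 0, 0, 0, 0, 0, 0, 10, 0, 0, 0, 0, -1, 0, 8, 0, 0, 0, 0, -1, 0, 8, 0, 0, 0, 0, -2, 0, 8, 0, 0, 0, 0, -2, 0, 8, 0, 0, 0, 0, -2, 0, 8, 0, 0, 0, 0, 0, 0, 0, 0]}}

```text
time_s: 18.88
position: [0.5395, 0.117, 0.1372]
tool_rot: [-180.0, -0.0, 14.1]
contact_force: [1.2, 2.5, 4.2]
width: 0.001
gripper_force: 1.9
```

Emit:
{"api": "jog_arm", "payload": {"steps": [0, 0, 0, -2, 0, 8, 0, 0, 0, 0, -1, 0, 8, 0, 0, 0, 0, -1, 0, 8, 0, 0, 0, 0, 0, 0, 8, 0, 0, 0, 0, 0, 0, 8, 0, 0, 0, 0, 0, 0, 4, 0, 0, 0, 0, 0, 0, 0, 0, 0, 0, 0, 0, 0, 0, 0]}}

```text
time_s: 19.88
position: [0.5365, 0.115, 0.094]
tool_rot: [180.0, -0.1, 14.0]
contact_force: [2.2, 0.9, 6.9]
width: -0.002
gripper_force: 2.7
```

Run:
```python
from h import *
s=r.state();print(s["position"],np.round(s["q"],1),s["contact_force"])
w=r.grab_frame("wrist");sc=r.grab_frame("scene");t=r.grab_frame("top")
cv2.imwrite("pics/fin.png",np.vstack([np.hstack([cv2.resize(w,(400,250)),cv2.resize(sc[140:265,250:450],(400,250))]),cv2.resize(t[110:260,150:490],(800,350))]))
```

```text
[0.53646514 0.11498171 0.09395007] [-64.4  34.4  66.1 103.6 -34.7  65.2 -62.5] [2.22098422 0.91447052 6.89316318]
```

View pics/fin.png

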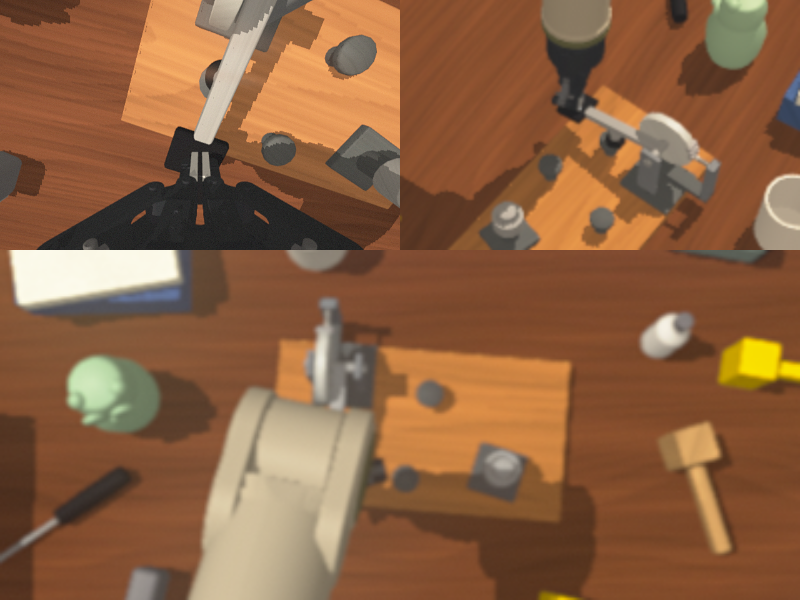

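The fingers are on the paddle and the bystanders and mallet are unmoved. A few mm more for margin before the stop.

Emit:
{"api": "jog_arm", "payload": {"steps": [0, 0, 0, 0, 0, 2, 0, 0, 0, 0, 0, 0, 1, 0, 0, 0, 0, 0, 0, 0, 0, 0, 0, 0, 0, 0, 0, 0, 0, 0, 0, 0, 0, 0, 0, 0, 0, 0, 0, 0, 0, 0]}}

```text
time_s: 20.78
position: [0.5369, 0.115, 0.0913]
tool_rot: [180.0, -0.2, 14.0]
contact_force: [2.5, 1.6, 8.1]
width: 0.002
gripper_force: 3.3
```

```bash
python3 -c "
from station import r
print(r.hand_in())"
```

```text
the job is handed in; nothing more can be done
None
```

I've handed the job in at about 21 s: the mallet drove the punch down to its collar and stands upright on the bare table. The closed fingers hold the lever at about the third notch with about 8 N, judged from fingertip height, since I had no direct reading of the lever angle and the hand-in returned no verdict.

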